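# Load the dowelling jig by tipping the rail in

## Task

A cabinet door rail stands on end at the near end of the dowel-drilling jig. With light fingertip pushes only, never gripping or lifting it, tip it over toward the drill-guide block by pushing high on its near face so that it falls flat on the jig's grey bed, then nudge it fully home so that its edge lies along the fence and its end is tight against the guide block. When it is home, push the toggle clamp's handle all the way down so that the clamp holds the rail, and leave the other things lying round the jig where they are.

Things in the scene. Friction and masses are not known exactly. Their poses are not given: they have to be found in the camera images.
- jig: Fixed drilling jig. Origin under its plywood base, on the bench top; +x runs from the loading end to the guide block, +y toward fence and clamp, z up. In this frame, mm: base x -140..135, y -100..100, top z 12; grey bed x -135..95, y -88..10, top z 15. The rail is home with its middle at x 20, y -20, z 27 (its near end at x -55, its right edge at y -50).
- fence_face (a point): Middle of the face of the beech fence strip that looks over the bed (in the jig's frame x 15, y 10, z 25 mm). The face runs along the jig's x from -65 to 95 mm and stands from z 15 to 35 mm. Axes as the jig.
- block_face (a point): Point on the face of the aluminium drill-guide block that looks over the bed, where the middle of the rail's end goes (jig frame x 95, y -20, z 27 mm). The face spans y -68..16 mm, top z 55 mm; two steel bushes 32 mm apart open in it. Axes as the jig.
- rail_mid (a point): Middle of the wooden rail, 24 x 60 x 150 mm, 0.15 kg or so. Its x is the thickness (toward the block while it stands), y the width, z the length (up while it stands, 75 mm from foot to middle). Stands within 0.07 rad of square to the jig. It falls once its top has gone 24 mm, about its far foot edge, and lies x down 15-45 mm short of the block, 12-24 mm off the fence (corners 6 mm more or less).
- clamp_handle (a joint): Angle of the toggle clamp's handle (rad): 0 open, handle 60 degrees above level, leaning away from the fence; 1.05 shut, handle level, pointing along the jig's +y. It stays where it is left; 2 to 8 N on the grip move it. A linkage swings the clamp arm 90 degrees from upright down over the fence, its rubber foot pressing on the rail over the last few degrees.
- handle_pivot (a point): Pivot of the clamp's handle, behind the fence (jig frame x 25, y 80, z 47 mm), axis along the jig's x. The clamp's arm turns 36 mm nearer the fence; open, it stands upright to z 125 mm, at jig y over 25 mm.
- handle_grip (a point): Point on the middle line of the black grip of the clamp's handle, 80 mm from the pivot; the grip is a round bar of radius 9 mm, 27 to 113 mm from the pivot. Push it from above, on the side that looks to the fence: it swings outward and down on its arc. Height about 116 mm open, 47 mm shut.
- dowel_block_mid (a point): Middle of a beech stop block, 22 x 40 x 20 mm, lying on the plywood base; a bystander, leave it.
- offcut_c_mid (a point): Middle of a beech offcut, 38 x 70 x 16 mm, on the bench to the right of the jig; a bystander, leave it.
- spanner_10_mid (a point): Middle of a small combination spanner, 143 mm long, on the bench to the right of the jig; a bystander, leave it.
Not all that is in view belongs to the job. Of the things like the part that bears rail_mid, leave any that is blue; of the rest the smaller one is meant.

How it is judged:
By the outcome, as a careful person would: the job done as asked, in the order asked, and still so for the second after the job is handed in, with the robot touching nothing.
It also fails if it takes over 61 s, if anything falls off the work surface, if the arm or the gripper's body presses on something with over 40 N, if the wrist force passes 120 N, or if a joint passes its speed limit or range.

## Robot

A 6-joint arm with a two-finger parallel gripper is mounted at the origin on a cart in front of the work surface, level with it; the furniture and walls round the work are solid. World frame = base frame: x ahead of the robot, y to its left, z up, the work surface at z = 0. Lengths are in m, angles in rad, forces in N, time in s.
With the tool pointing down it reaches from about 0.375 to 0.975 m from the base axis. Payload 3.8 kg.
Tool frame: the origin (TCP) lies midway between the tips of the shut fingers; the grasp point (between the pads) lies 19 mm behind it (robot.grip_point_offset is the distance from the TCP to the grasp point, in m); z points along the fingers, y is the line along which they close (so a half turn about z gives the same grasp; the last joint's range is limited). The gripper opens to 88 mm and grips with 3 to 60 N. Pads are 18 mm wide; open, the fingers measure 123 mm over their backs; the gripper's body (75 mm by 187 mm) begins 45 mm behind the grasp point.
Start: joints at [-1.172, 0.264, 1.604, -0, 1.274, -0.037], TCP at [0.285, -0.612, 0.207] pointing down, gripper open.
Joint ranges: [-2.63, 2.63], [-0.94, 2.18], [0.31, 2.57], [-1.31, 4.45], [0, 2.66], [-2.55, 2.55]. Speed limits (rad/s): [2.57, 2.57, 3.14, 3.14, 3.14, 3.14].

## Interface

Orientations are given as a rotation vector (axis times angle).
In Python, from bench import robot gives the robot as it stands. The module is installed in compiled form; this text tells all that it offers.
- The arm moves only by the tool carry_out, never from a script. Its argument "increments" is one flat list of numbers, 4 for each row, row after row: the shift along the tool's x, y, z in m, then the turn about the tool's z in rad. A call has 1 to 5 rows; each row is the pose to reach, as a shift and turn from the pose commanded when the call began, along the tool's axes at that moment; what a row does not reach only later rows make up. A row lasts 1/12 s, in which the tool goes at most 41.7 mm and 7.16 degrees, less where a joint would pass 70% of its speed; a pose out of reach is approached as far as the arm can. A call with a gripper value outside its range is refused whole. "jaw" is the finger opening in m, from 0 to 0.0881, set as the call begins (left out, the last holds). The fingers move at their own pace and stop on an object; "force" is the grip in N (left out, the last holds). Time passes only in rows, so rows that repeat a pose let the fingers close. It gives the time, the measured TCP pose, the force, the opening and the grip force at its end, in the units of the state.
- robot.get_state(): the state, without advancing time (a new reading comes with each control period).
- robot.read_camera(name): name is "scene" or "top"; returns a dict with "image" (480x640x3 uint8, blue, green, red), "fx", "fy", "cx", "cy" (pixels), "eye" and "attitude" of the camera in the world. Camera axes: x right, y up, looking along -z (the intrinsics and any distortion apply to the point x, -y, -z); pixel columns grow to the right and rows downward; lengths in m; the calibration is good to about 2 mm. A picture is of the moment at which its call begins. There is no depth.
- robot.close_job(): hands the job in; it is judged then, once.
Trained networks look in a picture, given as the dict that the camera call returned (one of the last four; its "shot" number tells which), for a name from the list of things; names that differ only in an ending like _2 or _b are one class to them, and where a whole thing is asked for, a point or a joint stands for the part that bears it (a point fixed in the world has none). Each returns a list of dicts, best first, with "p" (0 to 1); they miss things now and then, are a little off and sometimes report something else, mostly with a low value. They report only what shows in the picture. A call takes as long as a camera call. They do not tell look-alikes from the thing itself.
- robot.search_frame(picture, thing): "at" ([column, row] in pixels, amid what is visible of it).
- robot.silhouettes(picture, thing): "region" (480x640 bool, what is visible of it) and "at" ([column, row] in pixels, amid what is visible of it).
The state is a dict: "time": time; "joint_positions": joint angles; "joint_velocities": joint speeds; "tau": joint torques, N m; "tool_pos": TCP position; "eef_rot": TCP orientation; "wrist_force": force on the tool from outside, world axes, zero at the start; "moment": the same for the moment, N m; "gripper_width": opening from 0.0 (shut) to 1.0 (fully open); "grasp_force": force on a finger pad.
Only numpy, scipy, OpenCV 4.12 (cv2) and the standard library are available. Lean on these libraries where they do the work, as an engineer would, in place of code of your own. Each camera call takes 0.05 s, during which the arm holds its last target. There are 200 camera calls.

## Working session

There is one attempt and no reset: what is moved stays moved. The work goes in short steps, Python scripts to look and compute and a tool call to move; the robot and the scene stay as the last step left them, time stands still between calls to the robot, and variables do not carry over. Pictures are saved under pics/ and viewed, at most 10 in all, crops included, and the job is handed in when it is done.

Besides the shell and the picture viewer there is one more tool, called after "Request:" by a JSON object that holds its "api" and its "payload", one argument or row to a line. carry_out: Moves the arm, as the interface text tells. Its arguments: {"type":"object","properties":{"increments":{"type":"array"},"jaw":{"type":"number"},"force":{"type":"number"}},"required":["increments"]}

```bash
mkdir -p pics
cat > h.py <<'E'
import numpy as np, cv2
from scipy.spatial.transform import Rotation as R
from bench import robot
def att(p):
    a=np.array(p["attitude"],float)
    return R.from_rotvec(a).as_matrix() if a.shape==(3,) else (a if a.shape==(3,3) else R.from_quat(a).as_matrix())
def ray(p,uv):
    u,v=uv; d=np.array([(u-p["cx"])/p["fx"],-(v-p["cy"])/p["fy"],-1.])
    return np.array(p["eye"]),att(p)@d
def onz(p,uv,z):
    e,d=ray(p,uv); return e+d*(z-e[2])/d[2]
def proj(p,X):
    c=att(p).T@(np.array(X)-np.array(p["eye"])); return np.array([p["cx"]+p["fx"]*c[0]/-c[2],p["cy"]-p["fy"]*c[1]/-c[2]])
E
python3 - <<'E'
from h import *
s=robot.get_state(); print({k:np.round(v,3) for k,v in s.items()})
for n in("scene","top"):
    p=robot.read_camera(n); cv2.imwrite(f"pics/{n}0.png",p["image"]); print(n,{k:v for k,v in p.items() if k!="image"})
    for t in("jig","rail_mid","clamp_handle","handle_grip","block_face","fence_face","handle_pivot","dowel_block_mid","offcut_c_mid","spanner_10_mid"):
        try: print(t,[(np.round(r["at"]).tolist(),round(r["p"],2)) for r in robot.search_frame(p,t)])
        except Exception as e: print(t,e)
E
```

```text
{'time': np.float64(0.0), 'joint_positions': array([-1.172,  0.265,  1.605,  0.   ,  1.274, -0.037]), 'joint_velocities': array([ 0.001,  0.   , -0.   , -0.001, -0.   ,  0.002]), 'tau': array([-1.0000e-03, -5.0211e+01, -3.5687e+01,  7.3000e-02,  2.9000e-02,
       -0.0000e+00]), 'tool_pos': array([ 0.285, -0.611,  0.206]), 'eef_rot': array([-3.065e+00, -6.790e-01,  1.000e-03]), 'wrist_force': array([-0.119,  0.36 , -0.106]), 'moment': array([-0.02 , -0.047, -0.027]), 'grasp_force': np.float64(0.0), 'gripper_width': np.float64(1.0)}
scene {'fx': 496.209722214784, 'fy': 496.209722214784, 'cx': 318.1003375298463, 'cy': 245.3801204605281, 'eye': array([0.12312831, 0.48062352, 0.77348821]), 'attitude': array([ 0.32643915, -0.98371822, -2.37654882]), 'shot': 1}
jig [([307.0, 254.0], 0.84)]
rail_mid [([361.0, 225.0], 0.92), ([434.0, 215.0], 0.8), ([409.0, 263.0], 0.77), ([268.0, 245.0], 0.71)]
clamp_handle [([266.0, 249.0], 0.86)]
handle_grip [([267.0, 246.0], 0.77)]
block_face [([306.0, 255.0], 0.66)]
fence_face [([308.0, 254.0], 0.78)]
handle_pivot [([304.0, 253.0], 0.61)]
dowel_block_mid [([335.0, 287.0], 0.51)]
offcut_c_mid [([321.0, 195.0], 0.92)]
spanner_10_mid [([383.0, 226.0], 0.54)]
top {'fx': 578.1072217014016, 'fy': 578.1072217014016, 'cx': 325.6544189990976, 'cy': 234.24701552601564, 'eye': array([ 0.30701178, -0.0830396 ,  1.20929431]), 'attitude': array([ 0.16746603, -0.17429128, -1.61268705]), 'shot': 2}
jig [([339.0, 227.0], 0.82)]
rail_mid [([369.0, 271.0], 0.83), ([338.0, 341.0], 0.83), ([399.0, 329.0], 0.72)]
clamp_handle [([289.0, 216.0], 0.67)]
handle_grip [([291.0, 213.0], 0.79), ([314.0, 282.0], 0.67)]
block_face [([336.0, 226.0], 0.74)]
fence_face [([335.0, 226.0], 0.58), ([419.0, 265.0], 0.29)]
handle_pivot [([340.0, 229.0], 0.91)]
dowel_block_mid [([314.0, 282.0], 0.76)]
offcut_c_mid [([421.0, 190.0], 0.94)]
spanner_10_mid [([418.0, 266.0], 0.62), ([370.0, 271.0], 0.5)]
```

View pics/scene0.png

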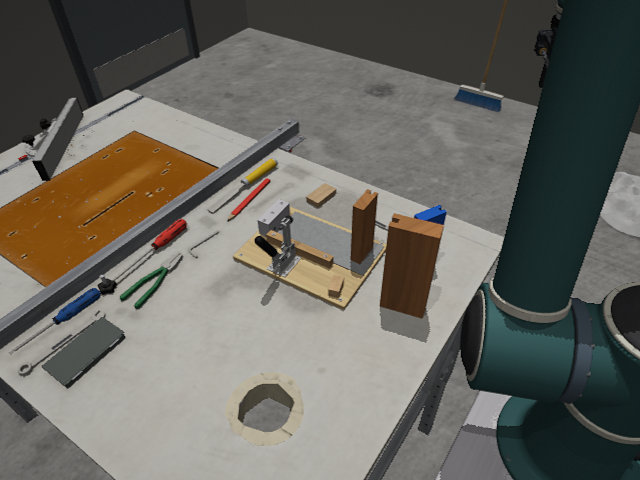

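```bash
python3 -c "
import cv2
i=cv2.imread('pics/top0.png')[130:370,230:470];cv2.imwrite('pics/top0c.png',cv2.resize(i,(600,600),interpolation=cv2.INTER_CUBIC))"
```

```text
(no output)
```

View pics/top0c.png

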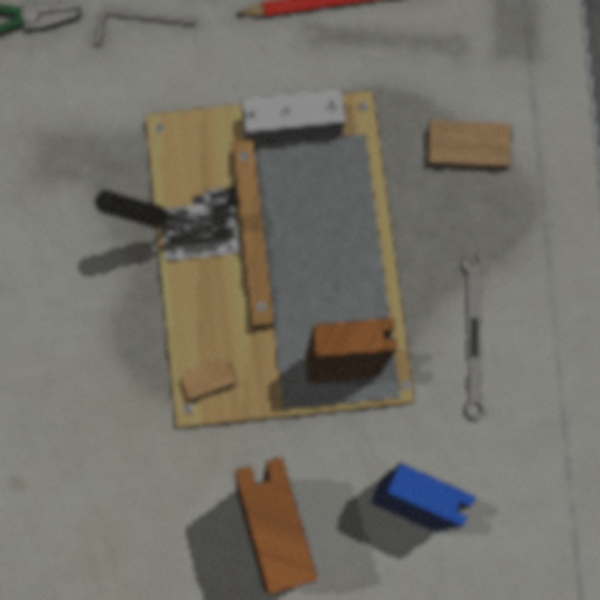

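The scene view shows the jig mid-table with the small rail standing at (362,228), plus a larger look-alike at (410,265) and a blue one at (430,215). In the top crop, the jig base corners are (147,117), (374,92), (412,402) and (176,428). The rail's top is at about (352,337), and the look-alikes stand below it at (275,525) and (425,495).

```bash
cat >> h.py <<'E'
def fit(A,B): # A jig 2d -> B world 2d
    a=A-A.mean(0);b=B-B.mean(0)
    th=np.arctan2((a[:,0]*b[:,1]-a[:,1]*b[:,0]).sum(),(a*b).sum())
    c,s=np.cos(th),np.sin(th);M=np.array([[c,-s],[s,c]]);return th,B.mean(0)-M@A.mean(0)
def save(n,d): np.savez(n,**d)
E
python3 - <<'E'
from h import *
p=robot.read_camera("top")
cr=lambda l:[(230+(x+.5)/2.5-.5,130+(y+.5)/2.5-.5) for x,y in l]
W=np.array([onz(p,c,.012)[:2] for c in cr([(147,117),(374,92),(412,402),(176,428)])])
J=np.array([[.135,.1],[.135,-.1],[-.14,-.1],[-.14,.1]])
th,t=fit(J,W);M=np.array([[np.cos(th),-np.sin(th)],[np.sin(th),np.cos(th)]])
print("jig",th,t,"resid mm",np.round((W-J@M.T-t)*1e3,1).tolist())
np.savez("jig.npz",th=th,t=t)
rt=np.array([onz(p,c,.165)[:2] for c in cr([(314,325),(392,318),(394,345),(310,356)])])
print("railtop jig",np.round((rt-t)@M*1e3,1).tolist())
for nm,c,z in(("big",[(240,470),(283,460),(315,580),(270,592)],.2),("blue",[(402,465),(474,495),(460,525),(375,492)],.15)):
    print(nm,[np.round((np.array([onz(p,x,z)[:2]])-t)@M*1e3)[0].tolist() for x in cr(c)])
# overlay
im=p["image"].copy()
def P(j,h): return proj(p,[*(M@np.array(j)/1e3+t),h/1e3])
def poly(pts,h,col): cv2.polylines(im,[np.round(np.array([P(j,h) for j in pts])*16).astype(np.int32)],True,col,1,cv2.LINE_AA,4)
poly([(135,100),(135,-100),(-140,-100),(-140,100)],12,(0,0,255))
poly([(95,10),(95,-88),(-135,-88),(-135,10)],15,(0,255,0))
poly([(95,-68),(95,16)],55,(255,0,0)); poly([(25,80),(25,120)],47,(255,0,255))
poly([(-65,10),(95,10)],35,(255,255,0))
cv2.imwrite("pics/ov.png",cv2.resize(im[130:370,230:470],(600,600),interpolation=cv2.INTER_CUBIC))
E
```

```text
jig 0.05514022675539486 [ 0.57530673 -0.12631798] resid mm [[-2.9, -1.5], [-0.8, 0.1], [2.3, 2.3], [1.4, -0.9]]
railtop jig [[-90.4, -13.8], [-91.1, -71.3], [-111.1, -70.3], [-112.8, -8.3]]
big [[-192.0, 51.0], [-188.0, 21.0], [-271.0, 8.0], [-276.0, 39.0]]
blue [[-197.0, -67.0], [-224.0, -116.0], [-244.0, -103.0], [-214.0, -45.0]]
```

View pics/ov.png

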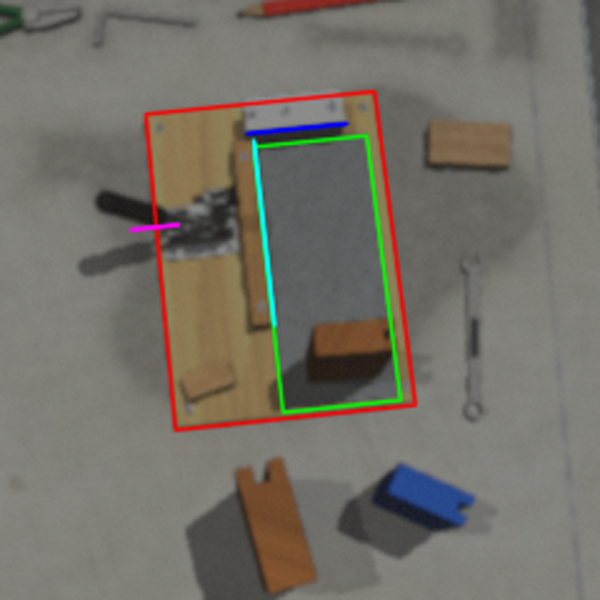

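```bash
cat >> h.py <<'E'
def goal(x,y,z,head=0.):
    """shift/turn in the tool axes to reach jig-frame mm pose, tool x heading head rad from jig x"""
    d=np.load("jig.npz");th=float(d["th"]);M=R.from_euler("z",th).as_matrix()
    s=robot.get_state();A=R.from_rotvec(s["eef_rot"]).as_matrix();p=np.array(s["tool_pos"])
    w=M@[x/1e3,y/1e3,0]+[*d["t"],z/1e3]
    h=np.arctan2(A[1,0],A[0,0]);j=M.T@(p-[*d["t"],0])
    print("t",round(float(s["time"]),2),"jig now",np.round(j*1e3,1),"head",round(h-th,3),"F",np.round(M.T@s["wrist_force"],1),"inc",np.round(A.T@(w-p),4),"turn",round((h-th-head+np.pi)%(2*np.pi)-np.pi,3))
E
python3 -c "
from h import *
goal(-137,-41,320)"
```

```text
t 1.15 jig now [-316.7 -468.8  207.4] head 0.381 F [0.1 0.9 0.3] inc [ 0.3258 -0.3304 -0.1126] turn 0.381
```

Request:
{"api": "carry_out", "payload": {
  "increments": [0,0,-0.04,0.1,0,0,-0.08,0.2,0,0,-0.11,0.3,0,0,-0.11,0.38,0,0,-0.11,0.38],
  "jaw": 0
}}

```text
time: 1.57
tool_pos: [0.2856, -0.6134, 0.3214]
eef_rot: [3.134, 0.084, 0.004]
wrist_force: [-0.5, -0.4, -0.8]
gripper_width: 0.647
grasp_force: 0.0
```

```bash
python3 -c "
from h import *
goal(-137,-41,320)"
```

```text
t 1.57 jig now [-316.1 -470.4  321.4] head -0.001 F [-0.5 -0.4 -0.8] inc [ 0.1786 -0.4296 -0.0008] turn -0.001
```

Request:
{"api": "carry_out", "payload": {
  "increments": [0.015,-0.036,0,0,0.03,-0.072,0,0,0.045,-0.108,0,0,0.06,-0.144,0,0,0.075,-0.18,0,0]
}}

```text
time: 1.98
tool_pos: [0.3494, -0.4256, 0.3152]
eef_rot: [-3.137, -0.091, 0.003]
wrist_force: [2.3, 0.3, 0.5]
gripper_width: 0.271
grasp_force: 0.0
```

Request:
{"api": "carry_out", "payload": {
  "increments": [0.015,-0.036,0,0,0.03,-0.072,0,0,0.045,-0.108,0,0,0.06,-0.144,0,0,0.075,-0.18,0,0]
}}

```text
time: 2.4
tool_pos: [0.414, -0.2418, 0.3156]
eef_rot: [-3.139, -0.091, 0.004]
wrist_force: [0.6, -0.8, -0.2]
gripper_width: 0.008
grasp_force: 0.0
```

Request:
{"api": "carry_out", "payload": {
  "increments": [0.014,-0.035,0,0,0.028,-0.07,0,0,0.028,-0.07,0,0,0.028,-0.07,0,0]
}}

```text
time: 2.73
tool_pos: [0.4384, -0.1707, 0.3159]
eef_rot: [-3.139, -0.098, 0.004]
wrist_force: [-0.8, -0.9, -0.3]
gripper_width: 0.003
grasp_force: 0.0
```

```bash
python3 -c "
from h import *
goal(-137,-41,142)
p=robot.read_camera('scene')
cv2.imwrite('pics/s1.png',cv2.resize(p['image'][120:360,220:540],(800,600)))"
```

```text
t 2.73 jig now [-139.2  -36.8  315.9] head 0.007 F [-0.9 -0.9 -0.3] inc [0.0025 0.0044 0.1739] turn 0.007
```

View pics/s1.png

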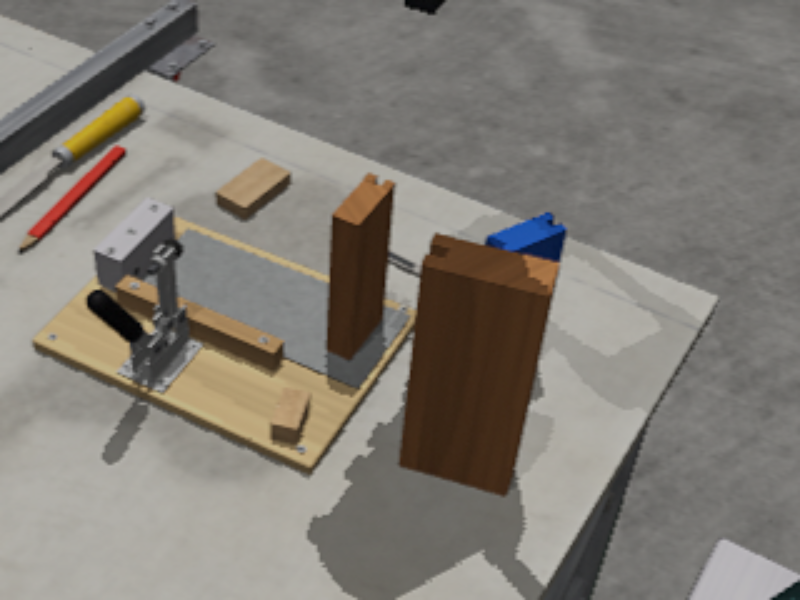

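The finger tip is at the crop's top edge (425,0), above the near side of the small rail, whose top is at (362,195). The big look-alike at (480,350) is about 0.2 m tall and the blue one sits behind it. I'll descend between them.

Request:
{"api": "carry_out", "payload": {
  "increments": [0.007,0.006,0.035,0.007,0.007,0.006,0.07,0.007,0.007,0.006,0.105,0.007,0.007,0.006,0.14,0.007,0.007,0.006,0.174,0.007]
}}

```text
time: 3.2
tool_pos: [0.4447, -0.1799, 0.141]
eef_rot: [3.141, 0.074, -0.002]
wrist_force: [0.3, -0.2, 0.1]
gripper_width: 0.005
grasp_force: 0.0
```

Request:
{"api": "carry_out", "payload": {
  "increments": [0,0,0,0]
}}

```text
time: 3.28
tool_pos: [0.4393, -0.1773, 0.1353]
eef_rot: [-3.135, -0.074, 0.021]
wrist_force: [-1.7, 1.4, -0.4]
gripper_width: 0.006
grasp_force: 0.0
```

```bash
python3 -c "
from h import *
goal(-137,-41,142)
p=robot.read_camera('top')
cv2.imwrite('pics/t2.png',cv2.resize(p['image'][130:370,230:470],(600,600)))"
```

```text
t 3.28 jig now [-138.6  -43.4  135.3] head -0.008 F [-1.6  1.5 -0.4] inc [ 0.0015 -0.0025 -0.0067] turn -0.008
```

View pics/t2.png

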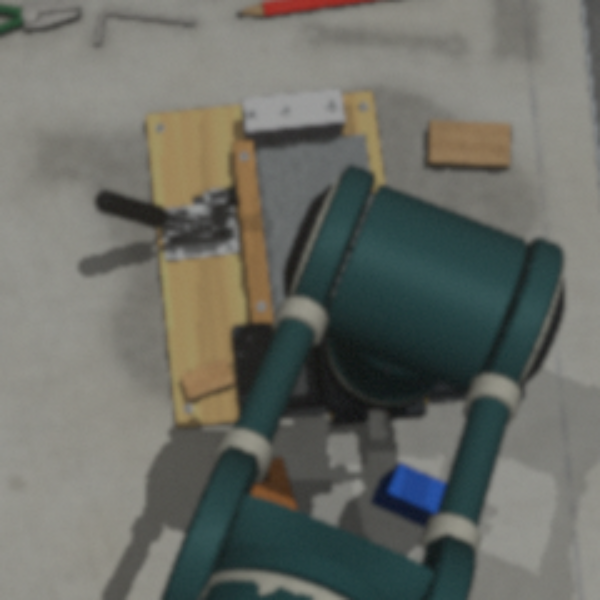

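Top view: the arm hides the rail. The body's dark edge is around (330,370), clear of the blue rail (410,490) and the big one (275,490). Now the push.

Request:
{"api": "carry_out", "payload": {
  "increments": [0.006,0,-0.004,0,0.011,0,-0.004,0,0.016,0,-0.004,0,0.02,0,-0.004,0,0.023,0,-0.004,0]
}}

```text
time: 3.75
tool_pos: [0.4709, -0.1777, 0.1493]
eef_rot: [3.139, 0.077, 0.005]
wrist_force: [0.1, 0.3, 0.5]
gripper_width: 0.002
grasp_force: 0.0
```

Request:
{"api": "carry_out", "payload": {
  "increments": [0.004,0,0,0,0.008,0,0,0,0.012,0,0,0,0.016,0,0,0]
}}

```text
time: 4.08
tool_pos: [0.4853, -0.1762, 0.1474]
eef_rot: [-3.141, -0.077, 0.0]
wrist_force: [0.0, -0.4, 0.4]
gripper_width: 0.006
grasp_force: 0.0
```

```bash
python3 -c "
from h import *
goal(-137,-41,142)
p=robot.read_camera('scene')
cv2.imwrite('pics/s3.png',cv2.resize(p['image'][120:360,220:540],(800,600)))"
```

```text
t 4.08 jig now [-92.6 -44.8 147.4] head -0.006 F [-0.  -0.4  0.4] inc [-0.0444 -0.0036  0.0054] turn -0.006
```

View pics/s3.png

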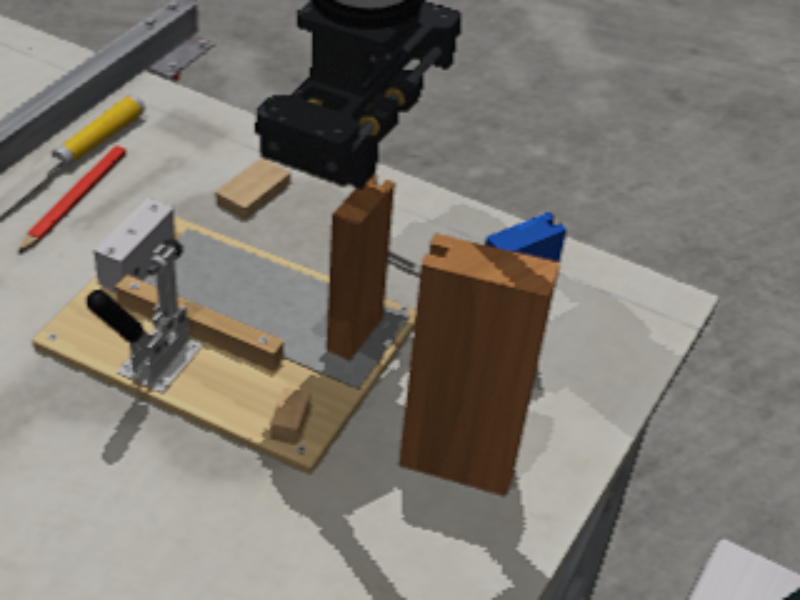

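The rail is still standing: its top is at (362,195) and its foot at (345,355) in the crop. The hand is above and behind it, with no force. I'll check the rail and TCP estimates in this view.

Run:
```python
from h import *
d=np.load("jig.npz");M=R.from_euler("z",float(d["th"])).as_matrix()
p=robot.read_camera('scene');im=cv2.resize(p['image'][120:360,220:540],(800,600))
J=lambda x,y,z:M@[x/1e3,y/1e3,0]+[*d["t"],z/1e3]
q=lambda X:tuple(int(v) for v in ((proj(p,X)-[220,120])*2.5).round())
for pts,c in (([(-90,-11),(-90,-71),(-114,-71),(-114,-11)],(0,255,0)),):
    for z in(15,165): cv2.polylines(im,[np.array([q(J(x,y,z)) for x,y in pts])],True,c,1)
for z in (12,): cv2.polylines(im,[np.array([q(J(x,y,z)) for x,y in [(135,100),(135,-100),(-140,-100),(-140,100)]])],True,(0,0,255),1)
s=robot.get_state();t=q(s["tool_pos"]);print("tcp",t);cv2.circle(im,t,5,(255,0,255),2)
cv2.imwrite("pics/s4.png",im)
for r in robot.silhouettes(p,"rail_mid"): 
    ys,xs=np.nonzero(r["region"]);print(r["p"],r["at"],xs.min(),xs.max(),ys.min(),ys.max())
goal(-137,-41,142)
```

```text
tcp (352, 209)
0.95 [406.4, 265.8] 380 443 214 317
0.75 [433.9, 214.0] 414 446 205 224
0.57 [363.1, 223.9] 351 377 192 263
t 4.23 jig now [-92.8 -44.9 147.2] head -0.006 F [ 0.6 -0.7  0.8] inc [-0.0442 -0.0036  0.0053] turn -0.006
```

View pics/s4.png

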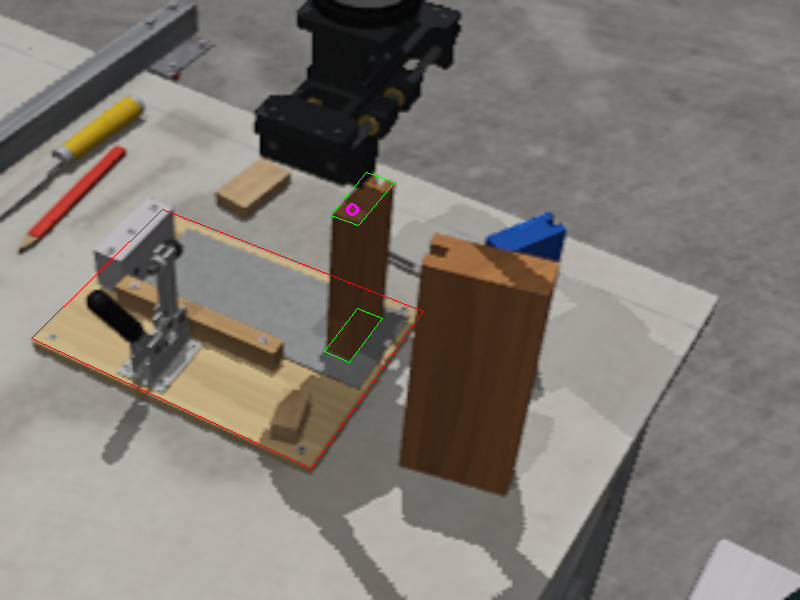

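The rail and jig overlays match the picture, so those estimates hold. The reported TCP (352,209) falls inside the rail, but the hand shows above it, ending near (350,185). I'll check the hand numerically.

Run:
```python
from h import *
d=np.load("jig.npz");M=R.from_euler("z",float(d["th"])).as_matrix()
p=robot.read_camera('scene')
q=lambda X:((proj(p,X)-[220,120])*2.5).round().tolist()
s=robot.get_state();A=R.from_rotvec(s["eef_rot"]).as_matrix();T=np.array(s["tool_pos"])
for n,o in {"tip":(0,0,0),"body+y end x+":(37,-93,-64),"body+y x-":(-37,-93,-64),"same 123 mm":(-9,-17,-40),"body-y x-":(-37,93,-64),"flange":(0,0,-250)}.items(): print(n,q(T+A@np.array(o)/1e3))
print("body if rotated 90", [q(T+A@np.array(o)/1e3) for o in ((93,-37,-64),(-93,-37,-64),(93,37,-64),(-93,37,-64))])
print(np.round(A,3).tolist(), np.round(s["joint_positions"],3), s["gripper_width"])
c=p["image"][120:360,220:540]; dark=(c.max(2)<45)
for r in range(0,90,6):
    xs=np.nonzero(dark[r])[0]; xs=xs[(xs>90)&(xs<200)]
    print(int(r*2.5),(xs.min()*2.5,xs.max()*2.5,len(xs)*2.5) if len(xs) else None)
```

```text
tip [353.0, 209.0]
body+y end x+ [249.0, 196.0]
body+y x- [341.0, 230.0]
same 123 mm [355.0, 185.0]
body-y x- [455.0, 96.0]
flange [370.0, -91.0]
body if rotated 90 [[225.0, 131.0], [450.0, 212.0], [275.0, 83.0], [493.0, 156.0]]
[[0.999, 0.049, -0.001], [0.049, -0.999, 0.0], [-0.001, -0.0, -1.0]] [-0.397  0.01   2.006 -0.     1.126  1.125] 0.0037170069271425014
0 (np.float64(310.0), np.float64(422.5), 50.0)
15 (np.float64(297.5), np.float64(457.5), 145.0)
30 (np.float64(310.0), np.float64(457.5), 150.0)
45 (np.float64(312.5), np.float64(452.5), 135.0)
60 (np.float64(312.5), np.float64(450.0), 132.5)
75 (np.float64(310.0), np.float64(420.0), 110.0)
90 (np.float64(295.0), np.float64(420.0), 110.0)
105 (np.float64(262.5), np.float64(410.0), 150.0)
120 (np.float64(257.5), np.float64(395.0), 122.5)
135 (np.float64(260.0), np.float64(382.5), 122.5)
150 (np.float64(262.5), np.float64(375.0), 115.0)
165 (np.float64(290.0), np.float64(372.5), 85.0)
180 (np.float64(332.5), np.float64(365.0), 35.0)
195 (np.float64(390.0), np.float64(390.0), 2.5)
210 None
```

Request:
{"api": "carry_out", "payload": {
  "increments": [-0.01,0,0,0,-0.02,0,0,0,-0.03,0,0,0,-0.042,0,0,0,-0.042,0,0,0]
}}

```text
time: 4.7
tool_pos: [0.4401, -0.1782, 0.147]
eef_rot: [-3.14, -0.075, 0.003]
wrist_force: [-0.0, -0.0, -0.4]
gripper_width: 0.006
grasp_force: 0.0
```

Run:
```python
from h import *
p=robot.read_camera('scene');s=robot.get_state()
A=R.from_rotvec(s["eef_rot"]).as_matrix();T=np.array(s["tool_pos"])
im=cv2.resize(p['image'][70:250,300:480],(600,600),interpolation=cv2.INTER_CUBIC);k=600/180
q=lambda X:tuple(int(v) for v in ((proj(p,X)-[300,70])*k).round())
cv2.circle(im,q(T),5,(255,0,255),2); cv2.circle(im,q(T+A@[0,0,-.064]),5,(0,255,255),2)
cv2.imwrite("pics/s5.png",im); goal(-137,-41,142)
```

```text
t 4.75 jig now [-136.5  -44.6  147.4] head -0.008 F [ 0.4  0.3 -0.2] inc [-0.0005 -0.0036  0.0054] turn -0.008
```

View pics/s5.png

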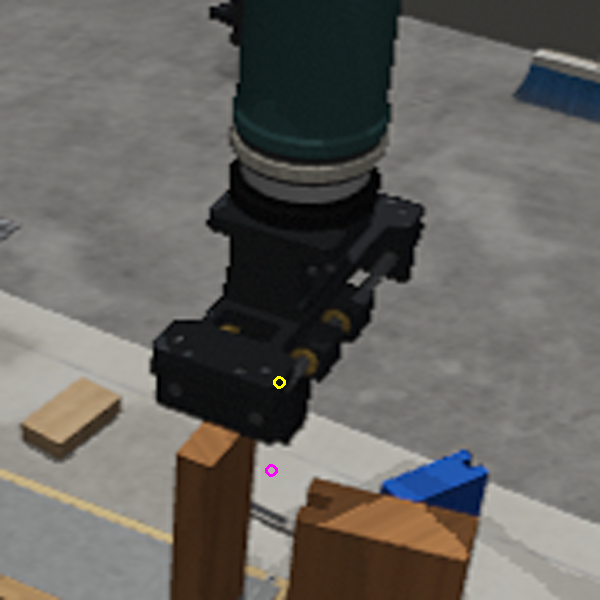

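The enlarged view shows the hand with its end block bottom at about (285,440). No finger is visible at the reported tip (270,470), so the real tip seems to be 25–40 mm higher. That fits it passing over the rail top. Pushing about 32 mm lower is safe either way.

Request:
{"api": "carry_out", "payload": {
  "increments": [0,0,0.012,0,0,0,0.024,0,0,0,0.034,0,0,0,0.034,0]
}}

```text
time: 5.08
tool_pos: [0.4408, -0.1773, 0.1098]
eef_rot: [-3.138, -0.077, 0.008]
wrist_force: [-0.0, 0.3, 0.1]
gripper_width: 0.007
grasp_force: 0.0
```

Request:
{"api": "carry_out", "payload": {
  "increments": [0.008,0,0,0,0.014,0,0,0,0.019,0,0,0,0.024,0,0,0,0.028,0,0,0]
}}

```text
time: 5.5
tool_pos: [0.4724, -0.1772, 0.114]
eef_rot: [3.14, 0.077, 0.002]
wrist_force: [-0.6, 1.1, 1.0]
gripper_width: 0.004
grasp_force: 0.0
```

Run:
```python
from h import *
goal(-137,-41,142)
p=robot.read_camera('scene')
for r in robot.silhouettes(p,"rail_mid"): 
    ys,xs=np.nonzero(r["region"]);print(r["p"],r["at"],xs.min(),xs.max(),ys.min(),ys.max())
```

```text
t 5.5 jig now [-105.6  -45.1  114. ] head -0.006 F [-0.5  1.1  1. ] inc [-0.0314 -0.0039 -0.0281] turn -0.006
0.68 [431.6, 215.5] 415 447 205 224
0.64 [408.6, 263.7] 380 443 214 318
0.55 [357.1, 232.7] 344 373 206 262
```

Request:
{"api": "carry_out", "payload": {
  "increments": [0.004,0,0,0,0.008,0,0,0,0.012,0,0,0,0.014,0,0,0,0.014,0,0,0]
}}

```text
time: 6.02
tool_pos: [0.4855, -0.1764, 0.1135]
eef_rot: [3.141, 0.077, 0.001]
wrist_force: [0.5, -0.3, -0.3]
gripper_width: 0.002
grasp_force: 0.0
```

Run:
```python
from h import *
goal(-137,-41,142)
p=robot.read_camera('scene')
for r in robot.silhouettes(p,"rail_mid"): 
    ys,xs=np.nonzero(r["region"]);print(r["p"],r["at"],xs.min(),xs.max(),ys.min(),ys.max())
```

```text
t 6.02 jig now [-92.4 -45.  113.5] head -0.006 F [ 0.5 -0.3 -0.3] inc [-0.0446 -0.0038 -0.0285] turn -0.006
0.92 [327.3, 235.1] 291 363 212 258
0.61 [406.9, 265.2] 380 443 214 317
0.55 [430.0, 216.1] 414 446 205 224
```

Request:
{"api": "carry_out", "payload": {
  "increments": [-0.012,0,-0.015,0,-0.024,0,-0.03,0,-0.03,0,-0.05,0,-0.03,0,-0.05,0]
}}

```text
time: 6.45
tool_pos: [0.4562, -0.1788, 0.167]
eef_rot: [3.138, 0.076, 0.008]
wrist_force: [0.8, 0.1, 0.3]
gripper_width: 0.003
grasp_force: 0.0
```

```bash
cat >> h.py <<'E'
from scipy.optimize import minimize
def jT(x,y,z):
    d=np.load("jig.npz");M=R.from_euler("z",float(d["th"])).as_matrix();return M@[x/1e3,y/1e3,0]+[*d["t"],z/1e3]
def railfit(p,x0=(-15,-41,0)):
    near=lambda r:np.linalg.norm(np.array(r["at"])-proj(p,jT(x0[0],x0[1],27)))
    r=min(robot.silhouettes(p,"rail_mid"),key=near);m=r["region"]
    def mask(v,S=4):
        c,s=np.cos(v[2]),np.sin(v[2]);pts=[]
        for a in(-75,75):
            for b in(-30,30):
                for z in(15,39): pts.append(proj(p,jT(v[0]+c*a-s*b,v[1]+s*a+c*b,z))*S+S/2-.5)
        h=cv2.convexHull(np.array(pts,np.float32)-[np.float32(200*S),np.float32(150*S)])
        k=np.zeros((150*S,250*S),np.uint8);cv2.fillConvexPoly(k,np.round(h).astype(np.int32),1)
        return cv2.resize(k.astype(np.float32),(250,150),interpolation=cv2.INTER_AREA)
    g=m[150:300,200:450].astype(np.float32)
    f=lambda u:np.abs(mask([u[0],u[1],u[2]/50])-g).sum()
    o=minimize(f,[x0[0],x0[1],x0[2]*50],method="Nelder-Mead",options=dict(initial_simplex=[[x0[0],x0[1],0],[x0[0]+12,x0[1],0],[x0[0],x0[1]+12,0],[x0[0],x0[1],4]]))
    x,y,w=o.x;w/=50;print("rail x %.1f y %.1f yaw %.3f err %.0f of %.0f p %.2f"%(x,y,w,o.fun,g.sum(),r["p"]));return x,y,w
E
python3 - <<'E'
from h import *
goal(-118,-41,60)
p=robot.read_camera('scene'); v=railfit(p)
im=cv2.resize(p['image'][120:360,220:540],(800,600))
q=lambda X:((proj(p,X)-[220,120])*2.5).round().astype(int)
c,s=np.cos(v[2]),np.sin(v[2])
for z in(15,39): cv2.polylines(im,[np.array([q(jT(v[0]+c*a-s*b,v[1]+s*a+c*b,z)) for a,b in((-75,-30),(75,-30),(75,30),(-75,30))])],True,(0,255,0),1)
cv2.imwrite("pics/s6.png",im)
E
```

```text
t 6.45 jig now [-121.8  -45.9  167. ] head -0.007 F [0.8 0.1 0.3] inc [ 0.0032 -0.0052  0.107 ] turn -0.007
rail x -12.6 y -43.9 yaw -0.022 err 103 of 1795 p 0.65
```

View pics/s6.png

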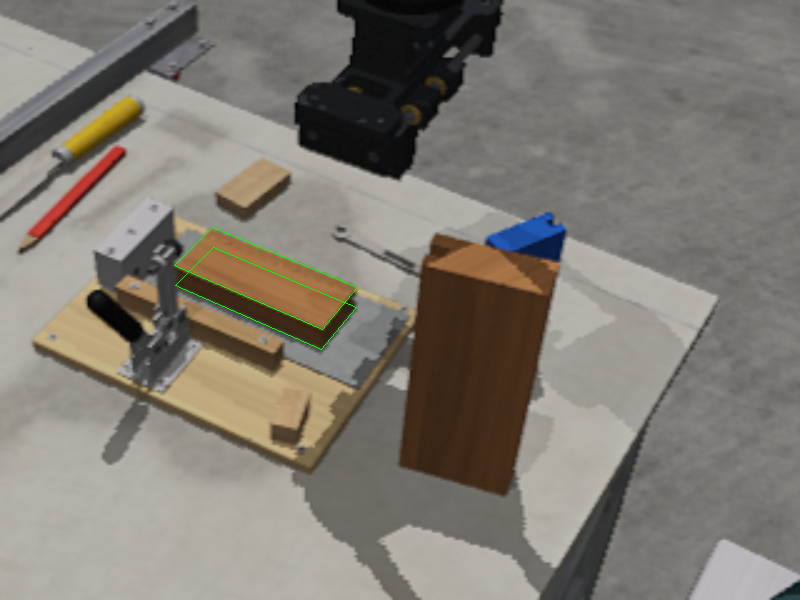

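The rail lies flat on the bed, and the outline fits at about (265,285) in the crop: x -13, y -44, yaw -0.02. The bystanders have not moved. I'll lower the finger behind its near end, feeling for the bed.

Request:
{"api": "carry_out", "payload": {
  "increments": [0.002,-0.012,0.035,0,0.002,-0.024,0.07,0,0.002,-0.024,0.1,0,0.002,-0.024,0.125,0,0.002,-0.024,0.137,0]
}}

```text
time: 6.97
tool_pos: [0.4521, -0.1518, 0.0212]
eef_rot: [-3.137, -0.077, 0.011]
wrist_force: [-0.2, 0.5, -0.1]
gripper_width: 0.004
grasp_force: 0.0
```

Request:
{"api": "carry_out", "payload": {
  "increments": [0,0,0,0,0,0,0.004,0,0,0,0.004,0]
}}

```text
time: 7.22
tool_pos: [0.4559, -0.1537, 0.022]
eef_rot: [-3.14, -0.077, 0.001]
wrist_force: [0.5, 0.5, 0.5]
gripper_width: 0.007
grasp_force: 0.0
```

Run:
```python
from h import *
goal(-118,-21,22)
```

```text
t 7.22 jig now [-120.7  -20.8   22. ] head -0.006 F [0.6 0.5 0.5] inc [ 0.0027  0.0002 -0.    ] turn -0.006
```

Request:
{"api": "carry_out", "payload": {
  "increments": [0,0,0.003,0,0,0,0.005,0,0,0,0.007,0,0,0,0.007,0]
}}

```text
time: 7.55
tool_pos: [0.456, -0.1539, 0.0157]
eef_rot: [3.14, 0.076, 0.001]
wrist_force: [-0.0, 0.0, 0.6]
gripper_width: 0.007
grasp_force: 0.0
```

Request:
{"api": "carry_out", "payload": {
  "increments": [0,0,0.003,0,0,0,0.005,0,0,0,0.005,0]
}}

```text
time: 7.8
tool_pos: [0.4555, -0.1536, 0.01]
eef_rot: [-3.14, -0.077, 0.001]
wrist_force: [-0.1, 0.4, -0.4]
gripper_width: 0.001
grasp_force: 0.0
```

Request:
{"api": "carry_out", "payload": {
  "increments": [0,0,0.003,0,0,0,0.006,0,0,0,0.006,0]
}}

```text
time: 8.05
tool_pos: [0.4553, -0.1536, 0.0037]
eef_rot: [-3.14, -0.077, 0.002]
wrist_force: [-0.0, 0.6, 0.5]
gripper_width: 0.004
grasp_force: 0.0
```

Request:
{"api": "carry_out", "payload": {
  "increments": [0,0,0.003,0,0,0,0.005,0,0,0,0.005,0]
}}

```text
time: 8.3
tool_pos: [0.4554, -0.1536, -0.0011]
eef_rot: [-3.14, -0.077, 0.001]
wrist_force: [-0.2, -0.4, 0.0]
gripper_width: 0.008
grasp_force: 0.0
```

Request:
{"api": "carry_out", "payload": {
  "increments": [0,0,0.003,0,0,0,0.005,0,0,0,0.005,0]
}}

```text
time: 8.55
tool_pos: [0.4554, -0.1536, -0.0061]
eef_rot: [-3.14, -0.077, 0.001]
wrist_force: [0.0, -0.6, -0.2]
gripper_width: 0.002
grasp_force: 0.0
```

Request:
{"api": "carry_out", "payload": {
  "increments": [0,0,0.003,0,0,0,0.005,0,0,0,0.005,0]
}}

```text
time: 8.8
tool_pos: [0.4554, -0.1536, -0.0111]
eef_rot: [-3.14, -0.077, 0.001]
wrist_force: [0.3, 0.5, -0.9]
gripper_width: 0.005
grasp_force: 0.0
```

Run:
```python
from h import *
goal(-118,-21,22)
p=robot.read_camera('scene')
im=cv2.resize(p['image'][140:300,250:450],(750,600),interpolation=cv2.INTER_CUBIC)
s=robot.get_state();t=(proj(p,s["tool_pos"])-[250,140])*3.75
print(t);cv2.imwrite("pics/s7.png",im)
```

```text
t 8.8 jig now [-121.2  -20.6  -11.1] head -0.006 F [ 0.3  0.5 -0.9] inc [ 0.0032  0.0004 -0.0331] turn -0.006
[428.26609417 493.14862165]
```

View pics/s7.png

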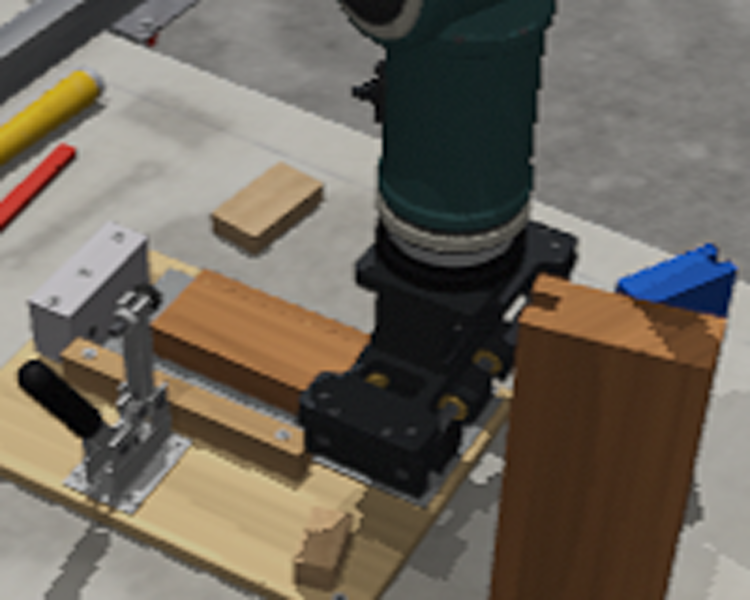

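The hand end block's lower corners are at (305,455) and (420,497), close over the bed near end, with no finger tip showing. I'll work out the block's real height from these corners.

Run:
```python
from h import *
d=np.load("jig.npz");M=R.from_euler("z",float(d["th"])).as_matrix()
p=robot.read_camera('scene')
for n,uv,x in(("near low",(420,497),-158),("far low",(305,455),-84),("far top",(303,395),-84),("near top",(425,440),-158)):
    px=(np.array(uv)+.5)/3.75-.5+[250,140]
    e,v=ray(p,px);e=M.T@(e-[*d["t"],0])*1e3;v=M.T@v
    for dx in(-10,0,10): print(n,x+dx,np.round(e+v*(x+dx-e[0])/v[0],0))
```

```text
near low -168 [-168.   93.  121.]
near low -158 [-158.   71.   95.]
near low -148 [-148.   50.   69.]
far low -94 [-94.  74.  93.]
far low -84 [-84.  56.  72.]
far low -74 [-74.  39.  51.]
far top -94 [-94.  76. 137.]
far top -84 [-84.  59. 118.]
far top -74 [-74.  41.  98.]
near top -168 [-168.   92.  159.]
near top -158 [-158.   70.  134.]
near top -148 [-148.   49.  110.]
```

Request:
{"api": "carry_out", "payload": {
  "increments": [0,0.01,0.002,0,0,0.02,0.004,0,0,0.027,0.006,0,0,0.027,0.007,0]
}}

```text
time: 9.23
tool_pos: [0.4577, -0.1808, -0.016]
eef_rot: [-3.138, -0.072, 0.001]
wrist_force: [-6.3, 10.0, 27.3]
gripper_width: 0.007
grasp_force: 13.5
```

Request:
{"api": "carry_out", "payload": {
  "increments": [0.006,0,0,0,0.012,0,0,0,0.018,0,0,0,0.024,0,0,0,0.03,0,0,0]
}}

```text
time: 9.65
tool_pos: [0.4689, -0.18, -0.016]
eef_rot: [-3.136, -0.083, 0.058]
wrist_force: [-50.3, -6.0, 61.5]
gripper_width: 0.006
grasp_force: 30.3
```

Run:
```python
from h import *
goal(-70,-48,-19)
p=robot.read_camera('scene');railfit(p,(-10,-44,0))
p=robot.read_camera('top');railfit(p,(-10,-44,0))
```

```text
t 9.65 jig now [-109.2  -47.8  -16. ] head -0.002 F [-50.6  -3.3  61.5] inc [0.0393 0.0001 0.0015] turn -0.002
rail x 19.6 y -44.3 yaw -0.038 err 719 of 1193 p 0.63
rail x 28.2 y -36.8 yaw -0.225 err 1889 of 194 p 0.65
```

The tip has found the bed, at a reported z of about -0.015, and is pressing on it. I'll ease off at once.

Request:
{"api": "carry_out", "payload": {
  "increments": [-0.02,0,-0.004,0,-0.024,0,-0.01,0,-0.024,0,-0.013,0,-0.024,0,-0.013,0]
}}

```text
time: 10.18
tool_pos: [0.4645, -0.1815, -0.0036]
eef_rot: [3.14, 0.075, 0.004]
wrist_force: [1.5, 0.9, -0.3]
gripper_width: 0.004
grasp_force: 0.0
```

Run:
```python
from h import *
goal(-70,-48,-7)
p=robot.read_camera('scene');railfit(p,(-10,-44,0))
```

```text
t 10.18 jig now [-113.7  -49.    -3.6] head -0.007 F [ 1.5  0.8 -0.3] inc [ 0.0437 -0.0014  0.0035] turn -0.007
rail x -11.1 y -44.7 yaw -0.029 err 604 of 1333 p 0.62
```

Request:
{"api": "carry_out", "payload": {
  "increments": [0.008,0,0,0,0.014,0,0,0,0.019,0,0,0,0.024,0,0,0,0.028,0,0,0]
}}

```text
time: 10.7
tool_pos: [0.4915, -0.1788, -0.0049]
eef_rot: [-3.14, -0.078, 0.002]
wrist_force: [-2.9, -0.3, 2.4]
gripper_width: 0.004
grasp_force: 1.3
```

Request:
{"api": "carry_out", "payload": {
  "increments": [0.004,0,0,0,0.008,0,0,0,0.012,0,0,0,0.014,0,0,0,0.014,0,0,0]
}}

```text
time: 11.12
tool_pos: [0.506, -0.1784, -0.0045]
eef_rot: [3.14, 0.077, 0.002]
wrist_force: [-0.2, -0.6, 0.2]
gripper_width: 0.001
grasp_force: 0.0
```

Request:
{"api": "carry_out", "payload": {
  "increments": [-0.006,0,0,0,-0.012,0,-0.02,0,-0.012,0,-0.05,0,-0.012,0,-0.09,0,-0.012,0,-0.13,0]
}}

```text
time: 11.53
tool_pos: [0.4912, -0.1785, 0.1257]
eef_rot: [-3.139, -0.076, 0.004]
wrist_force: [1.2, 0.0, -1.4]
gripper_width: 0.004
grasp_force: 0.0
```

Run:
```python
from h import *
goal(-70,-48,-7)
p=robot.read_camera('scene');railfit(p,(15,-44,0))
goal(17,-110,130,np.pi/2);goal(17,-110,130,-np.pi/2)
print(robot.get_state()["joint_positions"])
```

```text
t 11.53 jig now [-86.8 -47.4 125.7] head -0.007 F [ 1.2 -0.  -1.4] inc [0.0171 0.0006 0.1327] turn -0.007
rail x 11.9 y -43.8 yaw -0.018 err 224 of 1660 p 0.91
t 11.63 jig now [-80.  -50.7 133.4] head -0.007 F [ 0.4 -0.5  0.5] inc [0.0974 0.0587 0.0051] turn -1.577
t 11.63 jig now [-80.  -50.7 133.4] head -0.007 F [ 0.4 -0.5  0.5] inc [0.0974 0.0587 0.0051] turn 1.564
[-3.96062914e-01  3.97437000e-02  2.00253816e+00  8.07071164e-05
  1.08465707e+00  1.12613854e+00]
```

Request:
{"api": "carry_out", "payload": {
  "increments": [0.019,0.02,0,-0.12,0.038,0.04,0,-0.24,0.058,0.058,0,-0.36,0.077,0.058,0,-0.48,0.095,0.058,0,-0.6]
}}

```text
time: 12.05
tool_pos: [0.5911, -0.2334, 0.1247]
eef_rot: [-2.976, -1.007, 0.0]
wrist_force: [0.6, 0.5, 0.3]
gripper_width: 0.007
grasp_force: 0.0
```

Request:
{"api": "carry_out", "payload": {
  "increments": [0,0,0,-0.12,0,0,0,-0.24,0,0,0,-0.36,0,0,0,-0.48,0,0,0,-0.6]
}}

```text
time: 12.47
tool_pos: [0.5901, -0.2321, 0.1245]
eef_rot: [-2.543, -1.844, 0.001]
wrist_force: [0.1, -0.3, -0.8]
gripper_width: 0.004
grasp_force: 0.0
```

Request:
{"api": "carry_out", "payload": {
  "increments": [0,0,0,-0.12,0,0,0,-0.24,0,0,0,-0.377,0,0,0,-0.377,0,0,0,-0.377]
}}

```text
time: 12.88
tool_pos: [0.5902, -0.2322, 0.1248]
eef_rot: [-2.162, -2.278, 0.0]
wrist_force: [-0.6, 0.7, -0.5]
gripper_width: 0.004
grasp_force: 0.0
```

Run:
```python
from h import *
goal(15,-108,-4,np.pi/2)
p=robot.read_camera('top')
for t in("offcut_c_mid","spanner_10_mid"):
    for r in robot.search_frame(p,t)[:2]:
        d=np.load("jig.npz");M=R.from_euler("z",float(d["th"])).as_matrix()
        print(t,r["p"],np.round(M.T@(onz(p,r["at"],.01)-[*d["t"],0])*1e3))
```

```text
t 12.88 jig now [   9.  -106.5  124.8] head 1.568 F [-0.5  0.7 -0.5] inc [-0.0015  0.0061  0.1288] turn -0.003
spanner_10_mid 0.41 [38. 50. 10.]
```

Request:
{"api": "carry_out", "payload": {
  "increments": [-0.002,0.006,0.035,0,-0.002,0.006,0.07,0,-0.002,0.006,0.1,0,-0.002,0.006,0.12,0,-0.002,0.006,0.128,0]
}}

```text
time: 13.45
tool_pos: [0.5938, -0.2326, -0.0069]
eef_rot: [-2.157, -2.275, 0.004]
wrist_force: [0.0, 0.2, 0.1]
gripper_width: 0.003
grasp_force: 0.0
```

Request:
{"api": "carry_out", "payload": {
  "increments": [0.008,0,0,0,0.016,0,0,0,0.022,0,0,0,0.028,0,0,0,0.034,0,0,0]
}}

```text
time: 13.87
tool_pos: [0.5968, -0.2, -0.0003]
eef_rot: [2.156, 2.279, 0.002]
wrist_force: [-0.0, -2.1, 1.6]
gripper_width: 0.003
grasp_force: 1.2
```

Request:
{"api": "carry_out", "payload": {
  "increments": [0.004,0,0,0,0.008,0,0,0,0.011,0,0,0,0.011,0,0,0]
}}

```text
time: 14.2
tool_pos: [0.5949, -0.1885, -0.0021]
eef_rot: [2.159, 2.281, 0.001]
wrist_force: [-0.2, -1.9, 0.1]
gripper_width: 0.005
grasp_force: 0.4
```

Run:
```python
from h import *
goal(15,-59,-4,np.pi/2)
p=robot.read_camera('scene');railfit(p,(12,-26,0))
```

```text
t 14.2 jig now [ 16.1 -63.2  -2.1] head 1.571 F [-0.3 -1.9  0.1] inc [ 0.0042 -0.0011  0.0019] turn 0.0
rail x 11.5 y -25.4 yaw -0.008 err 507 of 1395 p 0.89
```

Request:
{"api": "carry_out", "payload": {
  "increments": [0.0015,0,0,0,0.003,0,0,0,0.0045,0,0,0,0.0045,0,0,0]
}}

```text
time: 14.63
tool_pos: [0.5941, -0.1853, -0.0028]
eef_rot: [2.158, 2.282, -0.002]
wrist_force: [0.3, -4.6, -0.6]
gripper_width: 0.002
grasp_force: 2.3
```

Request:
{"api": "carry_out", "payload": {
  "increments": [0.001,0,0,0,0.002,0,0,0,0.002,0,0,0]
}}

```text
time: 14.88
tool_pos: [0.5942, -0.1853, -0.0025]
eef_rot: [2.156, 2.281, -0.004]
wrist_force: [-0.5, -10.3, 0.2]
gripper_width: 0.002
grasp_force: 5.4
```

Request:
{"api": "carry_out", "payload": {
  "increments": [-0.005,0,0,0,-0.02,0,0,0,-0.025,0,-0.03,0,-0.025,0,-0.07,0,-0.025,0,-0.11,0]
}}

```text
time: 15.3
tool_pos: [0.5935, -0.2075, 0.1063]
eef_rot: [-2.157, -2.277, 0.002]
wrist_force: [1.4, -0.0, 0.1]
gripper_width: 0.008
grasp_force: 0.0
```

Request:
{"api": "carry_out", "payload": {
  "increments": [0,0,0,0.12,0,0,0,0.24,0,0,0,0.36,0,0,0,0.48,0,0,0,0.6]
}}

```text
time: 15.72
tool_pos: [0.5951, -0.2076, 0.1071]
eef_rot: [-2.741, -1.532, 0.0]
wrist_force: [0.7, -0.5, 0.4]
gripper_width: 0.007
grasp_force: 0.0
```

Request:
{"api": "carry_out", "payload": {
  "increments": [0,0,0,0.12,0,0,0,0.24,0,0,0,0.36,0,0,0,0.48,0,0,0,0.6]
}}

```text
time: 16.13
tool_pos: [0.5951, -0.2076, 0.1069]
eef_rot: [-3.071, -0.654, 0.001]
wrist_force: [-0.3, 0.4, 0.6]
gripper_width: 0.003
grasp_force: 0.0
```

Request:
{"api": "carry_out", "payload": {
  "increments": [0,0,0,0.12,0,0,0,0.24,0,0,0,0.371,0,0,0,0.371,0,0,0,0.371]
}}

```text
time: 16.55
tool_pos: [0.5951, -0.2076, 0.107]
eef_rot: [-3.14, -0.09, 0.001]
wrist_force: [0.4, 0.8, -0.1]
gripper_width: 0.002
grasp_force: 0.0
```

Run:
```python
from h import *
goal(-88,-22,100,0)
p=robot.read_camera('scene');railfit(p,(12,-21,0))
```

```text
t 16.55 jig now [ 15.3 -82.3 107. ] head 0.002 F [ 0.5  0.8 -0.1] inc [-0.1032 -0.0605  0.0071] turn 0.002
rail x 12.5 y -32.0 yaw 0.044 err 733 of 1152 p 0.73
```

Request:
{"api": "carry_out", "payload": {
  "increments": [-0.025,0,0,0,-0.05,-0.015,0,0,-0.075,-0.03,0,0,-0.095,-0.045,0,0,-0.103,-0.06,0,0]
}}

```text
time: 17.07
tool_pos: [0.4862, -0.1525, 0.1068]
eef_rot: [-3.14, -0.088, 0.004]
wrist_force: [0.0, -0.7, 0.1]
gripper_width: 0.003
grasp_force: 0.0
```

Request:
{"api": "carry_out", "payload": {
  "increments": [0,0,0.03,0,0,0,0.06,0,0,0,0.09,0,0,0,0.109,0,0,0,0.109,0]
}}

```text
time: 17.48
tool_pos: [0.4851, -0.1516, -0.0059]
eef_rot: [-3.137, -0.089, 0.013]
wrist_force: [-1.0, -0.5, -0.1]
gripper_width: 0.004
grasp_force: 0.0
```

Run:
```python
from h import *
goal(-64,-22,-3,0)
p=robot.read_camera('scene');railfit(p,(12,-21,0))
```

```text
t 17.48 jig now [-91.5 -20.3  -5.9] head 0.002 F [-1.1 -0.5 -0.1] inc [ 0.0275  0.0018 -0.0031] turn 0.002
rail x 61.3 y -35.3 yaw -0.238 err 1087 of 687 p 0.82
```

Now push in +x until it stops against the block.

Request:
{"api": "carry_out", "payload": {
  "increments": [0.005,0,0,0,0.01,0,0,0,0.014,0,0,0,0.018,0,0,0,0.021,0,0,0]
}}

```text
time: 18.0
tool_pos: [0.5109, -0.1523, -0.0007]
eef_rot: [3.14, 0.087, 0.0]
wrist_force: [-3.3, -1.4, 2.7]
gripper_width: 0.008
grasp_force: 1.8
```

Request:
{"api": "carry_out", "payload": {
  "increments": [0.002,0,0,0,0.004,0,0,0,0.006,0,0,0,0.006,0,0,0]
}}

```text
time: 18.33
tool_pos: [0.514, -0.1517, -0.0018]
eef_rot: [-3.14, -0.087, 0.008]
wrist_force: [-8.6, -2.5, 7.5]
gripper_width: 0.004
grasp_force: 4.6
```

Run:
```python
from h import *
goal(-64,-22,-3,0)
```

```text
t 18.33 jig now [-62.6 -22.   -1.8] head 0.0 F [-8.7 -2.1  7.5] inc [-0.0013  0.      0.0012] turn 0.0
```

Request:
{"api": "carry_out", "payload": {
  "increments": [-0.006,0,0,0,-0.02,0,-0.01,0,-0.022,0,-0.05,0,-0.022,0,-0.09,0,-0.022,0,-0.13,0]
}}

```text
time: 18.75
tool_pos: [0.4937, -0.1524, 0.129]
eef_rot: [-3.139, -0.086, 0.0]
wrist_force: [1.0, -0.9, 0.3]
gripper_width: 0.002
grasp_force: 0.0
```

Request:
{"api": "carry_out", "payload": {
  "increments": [0,0,-0.04,-0.12,0,0,-0.08,-0.24,0,0,-0.11,-0.36,0,0,-0.11,-0.48,0,0,-0.11,-0.6]
}}

```text
time: 19.17
tool_pos: [0.497, -0.1534, 0.2423]
eef_rot: [2.967, 1.018, 0.011]
wrist_force: [-1.4, 1.0, 0.1]
gripper_width: 0.002
grasp_force: 0.0
```

Run:
```python
from h import *
goal(25,86,220,np.pi/2)
p=robot.read_camera('scene');v=railfit(p,(18,-21,0)); railfit(p,(22,-18,0))
p=robot.read_camera('top');railfit(p,(18,-21,0))
```

```text
t 19.17 jig now [-79.6 -22.8 242.3] head 0.606 F [-1.4  1.1  0.1] inc [ 0.1478 -0.03    0.0228] turn -0.965
rail x 23.0 y -29.1 yaw 0.018 err 637 of 1237 p 0.60
rail x 23.8 y -31.8 yaw 0.004 err 633 of 1237 p 0.60
rail x 21.6 y 0.0 yaw -0.150 err 1993 of 90 p 0.57
```

Request:
{"api": "carry_out", "payload": {
  "increments": [0.03,-0.006,0.005,-0.12,0.06,-0.012,0.01,-0.24,0.09,-0.018,0.015,-0.36,0.12,-0.024,0.02,-0.48,0.148,-0.03,0.023,-0.6]
}}

```text
time: 19.83
tool_pos: [0.5938, -0.0376, 0.2138]
eef_rot: [-2.539, -1.848, 0.002]
wrist_force: [-0.4, -0.1, -0.1]
gripper_width: 0.004
grasp_force: 0.0
```

Request:
{"api": "carry_out", "payload": {
  "increments": [0,0,0,-0.12,0,0,0,-0.24,0,0,0,-0.365,0,0,0,-0.365,0,0,0,-0.365]
}}

```text
time: 20.25
tool_pos: [0.5932, -0.0388, 0.2146]
eef_rot: [-2.171, -2.269, 0.001]
wrist_force: [-0.2, -0.4, -0.5]
gripper_width: 0.002
grasp_force: 0.0
```

Run:
```python
from h import *
goal(25,86,93,np.pi/2)
for n in("scene","top"):
    p=robot.read_camera(n);g=cv2.cvtColor(p["image"],cv2.COLOR_BGR2HSV)
    r=min(robot.silhouettes(p,"rail_mid"),key=lambda r:np.linalg.norm(np.array(r["at"])-proj(p,jT(20,-20,39))))
    print(n,r["p"],r["at"],r["region"].sum(),proj(p,jT(20,-20,39)))
    for e,pts in {"near":[(-55+d,-25,39) for d in range(-14,9,2)],"right":[(0,-50+d,39) for d in range(-14,9,2)],"right2":[(60,-50+d,39) for d in range(-14,9,2)],"left":[(-40,10+d,39) for d in range(-12,5,2)],"left2":[(80,10+d,39) for d in range(-12,5,2)],"far":[(95+d,-25,39) for d in range(-12,5,2)]}.items():
        print(e,[int(r["region"][tuple(np.round(proj(p,jT(*a))).astype(int)[::-1])]) for a in pts],[g[tuple(np.round(proj(p,jT(*a))).astype(int)[::-1])].tolist()[1:] for a in pts])
    if n=="scene": print("handle",robot.search_frame(p,"handle_grip"),proj(p,jT(25,120,116)))
```

```text
t 20.25 jig now [ 22.7  86.4 214.6] head 1.56 F [-0.2 -0.4 -0.5] inc [-0.0004  0.0024  0.1215] turn -0.011
scene 0.94 [315.8, 236.7] 1245 [307.25564685 231.63084984]
near [0, 0, 0, 1, 1, 1, 1, 1, 1, 1, 1, 1] [[4, 141], [4, 116], [5, 107], [82, 50], [173, 50], [158, 55], [161, 49], [161, 49], [157, 96], [153, 132], [152, 139], [152, 136]]
right [0, 0, 0, 0, 0, 0, 0, 1, 1, 1, 1, 1] [[50, 137], [4, 120], [4, 120], [4, 120], [4, 120], [6, 118], [6, 118], [88, 127], [88, 127], [154, 134], [154, 134], [151, 142]]
right2 [0, 0, 0, 0, 0, 0, 0, 0, 1, 1, 1, 1] [[49, 151], [2, 144], [4, 136], [2, 135], [6, 136], [4, 136], [4, 135], [4, 135], [106, 145], [151, 154], [151, 154], [146, 157]]
left [1, 1, 1, 1, 1, 1, 1, 1, 1] [[145, 163], [146, 166], [145, 167], [144, 166], [147, 160], [152, 146], [152, 146], [148, 69], [148, 69]]
left2 [0, 1, 1, 1, 1, 1, 1, 1, 1] [[32, 88], [75, 41], [75, 41], [148, 131], [148, 131], [152, 138], [152, 138], [156, 54], [156, 54]]
far [0, 0, 0, 0, 0, 0, 0, 0, 0] [[5, 47], [5, 47], [4, 120], [10, 150], [144, 143], [144, 143], [155, 153], [19, 66], [19, 66]]
handle [{'
[... 354 characters left out ...]
104], [8, 102], [5, 102], [5, 102], [3, 102], [40, 108], [102, 113], [144, 115], [153, 118], [154, 121]]
right2 [0, 0, 0, 0, 0, 0, 0, 0, 1, 1, 1, 1] [[4, 117], [4, 115], [4, 114], [4, 115], [9, 114], [7, 107], [18, 102], [81, 110], [139, 130], [156, 136], [154, 139], [154, 137]]
left [1, 1, 1, 1, 1, 1, 1, 1, 0] [[159, 146], [160, 147], [160, 147], [161, 146], [157, 138], [151, 125], [139, 114], [130, 124], [124, 134]]
left2 [1, 1, 1, 1, 1, 1, 1, 0, 0] [[155, 115], [155, 117], [152, 119], [150, 122], [162, 121], [155, 120], [144, 122], [124, 130], [110, 135]]
far [1, 1, 1, 1, 1, 1, 1, 0, 0] [[155, 122], [154, 121], [153, 123], [155, 122], [153, 122], [148, 114], [122, 90], [38, 61], [38, 61]]
```

The top view puts the rail's right edge at y -50 at two stations. There is no bed gap at the fence or the block, so the rail is home. Now the clamp handle.

Request:
{"api": "carry_out", "payload": {
  "increments": [0,0.002,0.03,0,0,0.002,0.065,0,0,0.002,0.1,0,0,0.002,0.121,0,0,0.002,0.121,0]
}}

```text
time: 20.92
tool_pos: [0.5905, -0.0385, 0.0884]
eef_rot: [-2.162, -2.268, 0.01]
wrist_force: [-0.5, 0.2, -1.7]
gripper_width: 0.002
grasp_force: 0.0
```

Request:
{"api": "carry_out", "payload": {
  "increments": [0.008,0,0,0,0.017,0,0.002,0,0.023,0,0.005,0,0.029,0,0.009,0,0.035,0,0.013,0]
}}

```text
time: 21.33
tool_pos: [0.5957, -0.0031, 0.0835]
eef_rot: [2.164, 2.273, 0.005]
wrist_force: [-0.2, 0.1, 3.7]
gripper_width: 0.001
grasp_force: 1.0
```

Run:
```python
from h import *
goal(25,136,65,np.pi/2)
p=robot.read_camera('scene');print(robot.search_frame(p,"handle_grip"),[(a,proj(p,jT(25,80+80*np.cos(a),47+80*np.sin(a))).round(0)) for a in(1.05,.9,.75,.6)])
```

```text
t 21.33 jig now [ 27.1 121.9  83.5] head 1.565 F [-0.1  0.2  3.7] inc [ 0.0141 -0.0023  0.0185] turn -0.006
[{'at': [265.0, 252.1], 'p': 0.76}] [(1.05, array([264., 245.])), (0.9, array([262., 250.])), (0.75, array([259., 256.])), (0.6, array([257., 262.]))]
```

Request:
{"api": "carry_out", "payload": {
  "increments": [0.005,0,0.004,0,0.009,0,0.008,0,0.012,0,0.012,0,0.015,0,0.016,0,0.018,0,0.022,0]
}}

```text
time: 21.85
tool_pos: [0.593, 0.0144, 0.0592]
eef_rot: [2.166, 2.275, 0.001]
wrist_force: [0.2, -0.1, 1.6]
gripper_width: 0.007
grasp_force: 0.8
```

Request:
{"api": "carry_out", "payload": {
  "increments": [0.003,0,0.006,0,0.006,0,0.012,0,0.008,0,0.018,0,0.01,0,0.024,0,0.011,0,0.03,0]
}}

```text
time: 22.27
tool_pos: [0.5921, 0.0254, 0.0287]
eef_rot: [-2.166, -2.275, 0.0]
wrist_force: [-0.6, 1.8, 2.8]
gripper_width: 0.001
grasp_force: 1.3
```

Run:
```python
from h import *
goal(25,151,24,np.pi/2)
p=robot.read_camera('scene');print(robot.search_frame(p,"handle_grip"),[(a,proj(p,jT(25,80+70*np.cos(a),47+70*np.sin(a))).round(0)) for a in(.4,.2,0)])
```

```text
t 22.27 jig now [ 25.2 150.6  28.7] head 1.565 F [-0.5  1.8  2.8] inc [ 0.0004 -0.0002  0.0047] turn -0.006
[{'at': [251.9, 282.2], 'p': 0.76}] [(0.4, array([259., 268.])), (0.2, array([258., 274.])), (0, array([258., 279.]))]
```

Nearly shut. I'll press down in small steps to the stop.

Request:
{"api": "carry_out", "payload": {
  "increments": [0,0,0.002,0,0,0,0.004,0,0,0,0.005,0,0,0,0.005,0]
}}

```text
time: 22.7
tool_pos: [0.5921, 0.0249, 0.0242]
eef_rot: [-2.166, -2.275, 0.0]
wrist_force: [0.4, 0.7, -0.5]
gripper_width: 0.003
grasp_force: 0.0
```

Request:
{"api": "carry_out", "payload": {
  "increments": [0,0,0.002,0,0,0,0.003,0,0,0,0.003,0]
}}

```text
time: 22.95
tool_pos: [0.5926, 0.0249, 0.0233]
eef_rot: [2.166, 2.275, -0.0]
wrist_force: [-4.8, 0.7, 11.3]
gripper_width: 0.001
grasp_force: 5.6
```

Request:
{"api": "carry_out", "payload": {
  "increments": [0,0,0.002,0,0,0,0.002,0]
}}

```text
time: 23.12
tool_pos: [0.5927, 0.0249, 0.023]
eef_rot: [2.166, 2.275, -0.0]
wrist_force: [-8.7, -0.6, 19.7]
gripper_width: 0.0
grasp_force: 10.7
```

Request:
{"api": "carry_out", "payload": {
  "increments": [0,0,-0.01,0,0,0,-0.04,0,0,0,-0.08,0,0,0,-0.12,0,0,0,-0.16,0]
}}

```text
time: 23.53
tool_pos: [0.5917, 0.0248, 0.1807]
eef_rot: [-2.166, -2.275, 0.001]
wrist_force: [1.0, -0.5, 0.8]
gripper_width: 0.004
grasp_force: 0.0
```

Run:
```python
from h import *
goal(25,151,200,np.pi/2)
p=robot.read_camera('scene')
r=max(robot.silhouettes(p,"handle_grip"),key=lambda r:r["p"]);print(r["p"],r["at"],r["region"].sum())
dark=(p["image"].max(2)<50)
def sc(a):
    pts=[proj(p,jT(25,80+L*np.cos(a)-9*np.sin(a)*k,47+L*np.sin(a)+9*np.cos(a)*k)) for L in(35,110) for k in(-1,1)]
    k=np.zeros(dark.shape,np.uint8);cv2.fillConvexPoly(k,cv2.convexHull(np.round(np.array(pts)).astype(np.int32)),1);k=k>0
    return round((dark&k).sum()/k.sum(),2)
print({round(a,2):sc(a) for a in np.arange(-.1,.6,.05)})
p=robot.read_camera('top')
for e,pts in {"near":[(-55+d,-25,39) for d in range(-6,9,2)],"right":[(0,-50+d,39) for d in range(-6,9,2)],"right2":[(60,-50+d,39) for d in range(-6,9,2)]}.items():
    g=cv2.cvtColor(p["image"],cv2.COLOR_BGR2HSV);print(e,[int(g[tuple(np.round(proj(p,jT(*a))).astype(int)[::-1])][1]) for a in pts])
```

```text
t 23.53 jig now [ 24.7 150.  180.7] head 1.565 F [ 0.9 -0.5  0.8] inc [ 0.001   0.0002 -0.0193] turn -0.006
0.83 [265.7, 270.4] 515
{np.float64(-0.1): np.float64(0.79), np.float64(-0.05): np.float64(0.98), np.float64(0.0): np.float64(1.0), np.float64(0.05): np.float64(1.0), np.float64(0.1): np.float64(0.86), np.float64(0.15): np.float64(0.71), np.float64(0.2): np.float64(0.57), np.float64(0.25): np.float64(0.4), np.float64(0.3): np.float64(0.27), np.float64(0.35): np.float64(0.17), np.float64(0.4): np.float64(0.12), np.float64(0.45): np.float64(0.09), np.float64(0.5): np.float64(0.04), np.float64(0.55): np.float64(0.03)}
near [7, 5, 16, 92, 144, 159, 160, 158]
right [5, 5, 5, 35, 98, 142, 153, 156]
right2 [9, 2, 13, 78, 139, 152, 155, 156]
```

```bash
python3 -c "
from bench import robot
print(robot.close_job())"
```

```text
the job is handed in; nothing more can be done
None
```

The rail is tipped flat and pushed home against the fence and guide block, and the toggle clamp is shut on it. The job was handed in at about 23.7 s of the 61 s; I saw no bystander move, though I did not check them after the final pushes, and the closed fingers once pressed the bed with about 80 N before I backed off.

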